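# Find the oil flask in the biscuit tins and stand it on its trivet

## Task

One of the three closed red biscuit tins holds the blue oil flask for the cookie moulds, lying on its side: look under the lids until you find it, take it out and stand it upright, cap up, wholly on the round cork trivet (the easy way is to lay it on the bench first and take it again at a slant). Leave the other two tins with their lids properly on and their contents inside, and leave the mug, the can and the jar where they are; the lid of the flask's own tin may stay lying on the bench.

Things in the scene. Friction and masses are not known exactly. Their poses are not given: they have to be found in the camera images.
- tin_1: one of three identical red rectangular biscuit tins in a row, fixed to the bench: outside 142 (own x) by 114 (own y) by 56 mm high, walls and floor 3 mm thick, long sides roughly along the robot's x. Origin: centre of its underside; z up. Which tin holds the flask differs each time and cannot be seen while the lid is on
- tin_1_rim (a point): centre of the tin's open mouth, level with its rim, 56 mm above the bench; axes as the tin
- tin_2: one of three identical red rectangular biscuit tins in a row, fixed to the bench: outside 142 (own x) by 114 (own y) by 56 mm high, walls and floor 3 mm thick, long sides roughly along the robot's x. Origin: centre of its underside; z up. Which tin holds the flask differs each time and cannot be seen while the lid is on
- tin_2_rim (a point): centre of the tin's open mouth, level with its rim, 56 mm above the bench; axes as the tin
- tin_3: one of three identical red rectangular biscuit tins in a row, fixed to the bench: outside 142 (own x) by 114 (own y) by 56 mm high, walls and floor 3 mm thick, long sides roughly along the robot's x. Origin: centre of its underside; z up. Which tin holds the flask differs each time and cannot be seen while the lid is on
- tin_3_rim (a point): centre of the tin's open mouth, level with its rim, 56 mm above the bench; axes as the tin
- lid_1: one of three like lids, 150 g: red plate 150 (own x) by 122 (y) by 4 mm, under it a lip 8 mm deep (130 by 102 mm) that enters the tin's mouth with 3 mm play all round; on top a central wooden bar handle 70 mm long (x), 16 thick (y), from 4 to 38 mm above the origin. Origin: centre of the plate's underside, on the rim when shut, 8 mm above the bench if laid there; z up
- lid_2: one of three like lids, 150 g: red plate 150 (own x) by 122 (y) by 4 mm, under it a lip 8 mm deep (130 by 102 mm) that enters the tin's mouth with 3 mm play all round; on top a central wooden bar handle 70 mm long (x), 16 thick (y), from 4 to 38 mm above the origin. Origin: centre of the plate's underside, on the rim when shut, 8 mm above the bench if laid there; z up
- lid_3: one of three like lids, 150 g: red plate 150 (own x) by 122 (y) by 4 mm, under it a lip 8 mm deep (130 by 102 mm) that enters the tin's mouth with 3 mm play all round; on top a central wooden bar handle 70 mm long (x), 16 thick (y), from 4 to 38 mm above the origin. Origin: centre of the plate's underside, on the rim when shut, 8 mm above the bench if laid there; z up
- flask: rigid blue square flask with a white band, 0.15 to 0.31 kg, 110 mm long: body 40 by 40 by 84 mm, then a round white cap 28 mm across, 26 long. Lies in a tin, cap roughly to the robot. Own x runs from base to cap (up when standing), z up as it lies at the start. Origin: middle of its length, on the face it lies on (base at x -55 mm, shoulder at +29, cap end at +55, axis at z +20)
- flask_base (a point): centre of the flask's flat 40 by 40 mm base; axes as the flask
- flask_mid (a point): centre of the flask on its long axis, 55 mm from the base; axes as the flask
- trivet: round cork trivet, fixed, 130 mm across and 8 mm thick, flat top without a rim, at the left or right front of the bench. Origin: centre of its underside (top 8 mm above)
- roller: small wooden dough roller 112 mm long, 28 mm across, lying in one of the other tins; origin under its middle. Leave it in its tin
- mould_disc: brass mould disc 80 mm across, 8 mm thick with a small steel stud, lying in another tin; origin under its centre. Leave it in its tin
- mug: bystander: white mug 76 mm across, 85 mm high, loose, stands on the side of the bench where the trivet is not; origin under its centre
- can: bystander: yellow can 66 mm across, 75 mm high, loose, left of the tins; origin under its centre
- jar: bystander: amber jar 66 mm across, 75 mm high, loose, right of the tins; origin under its centre
Mind the look-alikes: they are no part of the job. Several things have the shape of the trivet; the one meant has the colours described above.

How it is judged:
By the outcome, as a careful person would: the job done as asked, in the order asked, and still so for the second after the job is handed in, with the robot touching nothing.
It also fails if it takes over 72 s, if anything falls off the work surface, if the arm or the gripper's body presses on something with over 40 N, if the wrist force passes 120 N, or if a joint passes its speed limit or range.

## Robot

A 6-joint arm with a two-finger parallel gripper is mounted at the origin on the work surface. World frame = base frame: x ahead of the robot, y to its left, z up, the work surface at z = 0. Lengths are in m, angles in rad, forces in N, time in s.
With the tool pointing down it reaches from about 0.375 to 0.975 m from the base axis. Payload 3.8 kg.
Tool frame: the origin (TCP) lies at the centre of the arm's flange, where the gripper is bolted on; the fingertips stand 166 mm ahead of it and the grasp point (between the pads) lies 147 mm ahead of it (env.pinch_z is the distance from the TCP to the grasp point, in m); z points along the fingers, y is the line along which they close (so a half turn about z gives the same grasp; the last joint's range is limited). The gripper opens to 88 mm and grips with 3 to 60 N. Pads are 18 mm wide; open, the fingers measure 123 mm over their backs; the gripper's body (75 mm by 187 mm) begins 45 mm behind the grasp point.
Start: joints at [1.228, 0.264, 1.604, -0, 1.274, -0.037], TCP at [0.203, 0.644, 0.405] pointing down, gripper open.
Joint ranges: [-2.63, 2.63], [-0.94, 2.18], [0.31, 2.57], [-1.31, 4.45], [0, 2.66], [-2.55, 2.55]. Speed limits (rad/s): [2.57, 2.57, 3.14, 3.14, 3.14, 3.14].

## Interface

Orientations are given as [roll, pitch, yaw] about the fixed x, y, z axes, in that order (R = Rz(yaw) Ry(pitch) Rx(roll)).
In Python, from cell import env, snapshot, calibration, finder gives the robot as it stands.
- The arm moves only by the tool arm_command, never from a script. Its argument "series" is a list of rows, each a list of 4 numbers: the shift along the tool's x, y, z in mm, then the turn about the tool's z in rad. A call has exactly 8 rows; each row shifts and turns the commanded pose from where the row before left it, along the tool's axes as they then stand; what a row does not reach is not made up. A row lasts 1/12 s, in which the tool goes at most 41.7 mm and 7.16 degrees, less where a joint would pass 70% of its speed; a pose out of reach is approached as far as the arm can. A call with a gripper value outside its range is refused whole. "fingers" is the finger opening in mm, from 0 to 88.1, set as the call begins (left out, the last holds). The fingers move at their own pace and stop on an object; "newtons" is the grip in N (left out, the last holds). Time passes only in rows, so rows that do not move let the fingers close, or fill a call up. It gives the time, the measured TCP pose, the force, the opening and the grip force at its end, in the units of the state.
- env.observe(): the state, without advancing time (a new reading comes with each control period).
- snapshot(name): name is "scene" or "top" or "wrist"; returns (picture, depth): 400x640x3 uint8, red, green, blue; 400x640 float32, m along the optical axis (not along the pixel's ray), 0 where there is no reading.
- calibration(name): a dict with "K" (3x3 intrinsics, pixels), "k1" (the pictures are not rectified: a ray, as slopes to the right and down, at radius r is drawn at 1 + k1 r^2 times it, then the intrinsics apply), "R" (3x3) and "t" (3): a world point X has camera coordinates R X + t; the wrist camera has in their place "mount" (4x4, takes a point from camera to tool coordinates, whose origin is the TCP and whose axes are the flange's). Camera axes: x right, y down, z forward; pixel columns grow to the right and rows downward; lengths in m; the calibration is good to about 2 mm. A picture is of the moment at which its call begins: read the wrist's pose just before it. calibration takes no time and is no camera call.
- env.hand_in(): hands the job in; it is judged then, once.
Trained networks look in the newest picture that a camera, given by its name, has taken for a name from the list of things; names that differ only in an ending like _2 or _b are one class to them, and where a whole thing is asked for, a point or a joint stands for the part that bears it (a point fixed in the world has none). Each returns a list of dicts, best first, with "p" (0 to 1); they miss things now and then, are a little off and sometimes report something else, mostly with a low value. They report only what shows in the picture. A call takes as long as a camera call. They do not tell look-alikes from the thing itself.
- finder.spot_in(label, camera): "uv" ([column, row] in pixels, amid what is visible of it).
- finder.masks_of(label, camera): "pixels" (400x640 bool, what is visible of it) and "uv" ([column, row] in pixels, amid what is visible of it).
The state is a dict: "time": time; "q": joint angles; "dq": joint speeds; "joint_torque": joint torques, N m; "eef_pos": TCP position; "tool_rot": TCP orientation; "contact_force": force on the tool from outside, world axes, zero at the start; "moment": the same for the moment, N m; "opening": finger opening in m; "finger_force": force on a finger pad.
Only numpy, scipy, OpenCV 4.12 (cv2) and the standard library are available. Lean on these libraries where they do the work, as an engineer would, in place of code of your own. Each camera call takes 0.05 s, during which the arm holds its last target. There are 200 camera calls.

## Working session

There is one attempt and no reset: what is moved stays moved. The work goes in short steps, Python scripts to look and compute and a tool call to move; the robot and the scene stay as the last step left them, time stands still between calls to the robot, and variables do not carry over. Pictures are saved under pics/ and viewed, at most 10 in all, crops included, and the job is handed in when it is done.

Besides the shell and the picture viewer there is one more tool, called after ">>>" in YAML: its name, and indented under it one key for each argument. arm_command: Moves the arm, as the interface text tells. Its arguments: {"type":"object","properties":{"series":{"type":"array"},"fingers":{"type":"number"},"newtons":{"type":"number"}},"required":["series"]}

```bash
ls; mkdir -p pics; cat > h.py <<'E'
import numpy as np, cv2
from cell import env, snapshot, calibration, finder
from scipy.spatial.transform import Rotation as Ro
def pose():
    s=env.observe(); return np.array(s["eef_pos"]), Ro.from_euler('xyz',s["tool_rot"]).as_matrix() if np.size(s["tool_rot"])==3 else np.array(s["tool_rot"]).reshape(3,3)
def snap(n):
    p,R=pose(); im,d=snapshot(n); return im,d,(p,R)
def cam(n,pr=None):
    c=calibration(n); K=np.array(c["K"])
    if "mount" in c:
        M=np.array(c["mount"]); p,R=pr; Rc=R@M[:3,:3]; tc=R@M[:3,3]+p
    else:
        Rc=np.array(c["R"]).T; tc=-Rc@np.array(c["t"])
    return K,c["k1"],Rc,tc
def rays(n,uv,pr=None):
    K,k1,Rc,tc=cam(n,pr); uv=np.atleast_2d(np.array(uv,float))
    x=cv2.undistortPoints(uv[:,None],K,np.array([k1,0,0,0.]))[:,0]
    return np.c_[x,np.ones(len(x))]@Rc.T,tc
def cloud(n,uv,d,pr=None):
    uv=np.atleast_2d(uv); r,t=rays(n,uv,pr); z=d[uv[:,1].astype(int),uv[:,0].astype(int)]
    return (r*z[:,None]+t)[z>0]
def atz(n,uv,z,pr=None):
    r,t=rays(n,uv,pr); return r*((z-t[2])/r[:,2])[:,None]+t
def save(im,n): cv2.imwrite(f"pics/{n}.png",im[:,:,::-1])
E
python3 - <<'E'
from h import *
print(env.observe())
im,d,_=snap("top"); save(im,"top")
for l in ["lid_1","trivet","mug","can","jar"]:
    for m in finder.masks_of(l,"top"):
        if m["p"]<.3: continue
        v,u=np.nonzero(m["pixels"]); P=cloud("top",np.c_[u,v],d)
        P2=P[P[:,2]>np.percentile(P[:,2],2)]
        print(l,round(m["p"],2),np.round(m["uv"]),"med",np.median(P,0).round(3),"mean",P.mean(0).round(3),"zmax",np.percentile(P[:,2],98).round(3),"ext",np.ptp(P,axis=0).round(3))
        if l=="lid_1":
            for lo,hi in((.05,.07),(.085,.105)):
                Q=P[(P[:,2]>lo)&(P[:,2]<hi)]
                if len(Q)>20: print("   ",lo,len(Q),cv2.minAreaRect((Q[:,:2]*1000).astype(np.float32)))
E
```

```text
pics
{'time': 0.0, 'q': array([ 1.22806242e+00,  2.64704914e-01,  1.60531069e+00, -9.47219449e-06,
        1.27366939e+00, -3.68649870e-02]), 'dq': array([-7.89111259e-04,  2.42950173e-04, -2.94852343e-04, -5.82514726e-04,
        8.69676639e-05, -3.63652003e-04]), 'joint_torque': array([ 2.28299714e-04, -5.02146041e+01, -3.56861079e+01,  7.29293120e-02,
        2.98686291e-02, -1.61781345e-04]), 'eef_pos': array([0.20312903, 0.64337102, 0.40345431]), 'tool_rot': array([-3.13950140e+00, -6.80713989e-05,  2.83572645e+00]), 'contact_force': array([ 0.55952323, -0.39667171,  0.46593328]), 'moment': array([-0.02562985,  0.00205707,  0.00648838]), 'finger_force': 0.0, 'opening': 0.0880051298096824}
lid_1 0.93 [322. 153.] med [0.628 0.018 0.061] mean [0.629 0.018 0.062] zmax 0.096 ext [0.158 0.136 0.104]
    0.05 2051 ((631.3681030273438, 17.62380599975586), (152.35308837890625, 122.03028869628906), 4.557624816894531)
    0.085 144 ((630.2432250976562, 17.562803268432617), (69.32301330566406, 15.820008277893066), 4.396400451660156)
lid_1 0.93 [402. 151.] med [ 0.635 -0.209  0.062] mean [ 0
[... 465 characters left out ...]
67188, 150.22471618652344), 88.01718139648438)
    0.085 146 ((646.488037109375, 193.9331817626953), (16.83257293701172, 67.54049682617188), 87.77318572998047)
trivet 0.93 [197. 218.] med [0.448 0.37  0.008] mean [0.448 0.37  0.008] zmax 0.014 ext [0.132 0.131 0.024]
trivet 0.65 [206. 288.] med [0.243 0.321 0.008] mean [0.243 0.321 0.008] zmax 0.014 ext [0.128 0.13  0.022]
mug 0.78 [450. 215.] med [ 0.455 -0.357  0.037] mean [ 0.453 -0.353  0.041] zmax 0.088 ext [0.094 0.098 0.095]
can 0.56 [196. 163.] med [0.607 0.363 0.073] mean [0.608 0.364 0.061] zmax 0.08 ext [0.06  0.06  0.087]
jar 0.74 [455. 164.] med [ 0.588 -0.36   0.073] mean [ 0.589 -0.362  0.061] zmax 0.08 ext [0.08  0.065 0.089]
```

View pics/top.png

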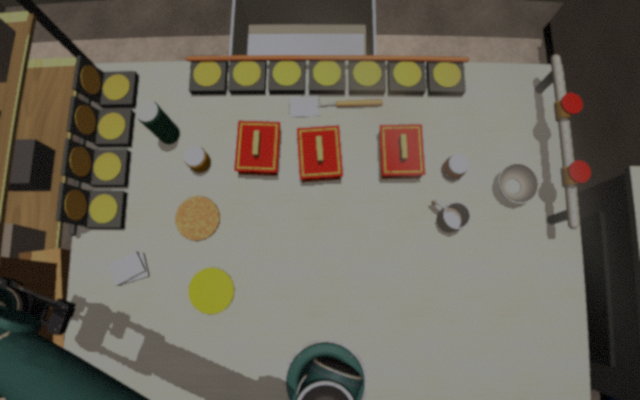

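```bash
cat >> h.py <<'E'
def plan(*wps,start=None):
    """wps: (x,y,grasp z,yaw,rows). prints rows, tool pointing down."""
    p,R=pose() if start is None else start
    p=p.copy(); yaw=np.arctan2(R[1,0],R[0,0])
    out=[]
    for x,y,z,yw,n in wps:
        T=np.array([x,y,z+env.pinch_z]); yw=yaw+(yw-yaw+np.pi)%(2*np.pi)-np.pi
        p0,y0=p.copy(),yaw
        for i in range(n):
            g=p0+(T-p0)*(i+1)/n; tw=y0+(yw-y0)*(i+1)/n
            c,s=np.cos(yaw),np.sin(yaw); A=np.array([[c,s,0],[s,-c,0],[0,0,-1]])
            d=np.round((A.T@(g-p))*1000); t=round(-(tw-yaw),2)
            out.append([*map(int,d),t]); p=p+A@d/1000; yaw-=t
    for k in range(0,len(out),8): print(str(out[k:k+8]).replace(' ',''))
    return p,yaw
E
python3 - <<'E'
from h import *
plan((.6465,.194,.13,np.pi-.037,18),(.6465,.194,.078,np.pi-.037,4),(.6465,.194,.078,np.pi-.037,2))
E
```

```text
[[-31,-16,7,np.float64(-0.01)],[-31,-17,7,np.float64(-0.02)],[-30,-17,7,np.float64(-0.01)],[-31,-18,7,np.float64(-0.02)],[-30,-18,7,np.float64(-0.01)],[-29,-19,7,np.float64(-0.02)],[-30,-19,7,np.float64(-0.01)],[-29,-19,7,np.float64(-0.02)]]
[[-29,-20,7,np.float64(-0.01)],[-28,-21,8,np.float64(-0.02)],[-29,-21,7,np.float64(-0.01)],[-28,-21,7,np.float64(-0.02)],[-27,-21,7,np.float64(-0.01)],[-28,-22,7,np.float64(-0.02)],[-26,-23,7,np.float64(-0.01)],[-27,-23,7,np.float64(-0.02)]]
[[-26,-23,7,np.float64(-0.01)],[-26,-23,7,np.float64(-0.02)],[0,0,13,np.float64(0.0)],[0,0,13,np.float64(0.0)],[0,0,13,np.float64(0.0)],[0,0,13,np.float64(0.0)],[0,0,0,np.float64(0.0)],[0,0,0,np.float64(0.0)]]
```

>>> arm_command:
  series:
    - [-31, -16, 7, -0.01]
    - [-31, -17, 7, -0.02]
    - [-30, -17, 7, -0.01]
    - [-31, -18, 7, -0.02]
    - [-30, -18, 7, -0.01]
    - [-29, -19, 7, -0.02]
    - [-30, -19, 7, -0.01]
    - [-29, -19, 7, -0.02]
  fingers: 60
  newtons: 30

```text
time: 0.97
eef_pos: [0.4012, 0.4428, 0.3485]
tool_rot: [3.141, 0.0, 2.957]
contact_force: [0.6, 0.1, 0.8]
opening: 0.06
finger_force: 0.0
```

>>> arm_command:
  series:
    - [-29, -20, 7, -0.01]
    - [-28, -21, 8, -0.02]
    - [-29, -21, 7, -0.01]
    - [-28, -21, 7, -0.02]
    - [-27, -21, 7, -0.01]
    - [-28, -22, 7, -0.02]
    - [-26, -23, 7, -0.01]
    - [-27, -23, 7, -0.02]

```text
time: 1.63
eef_pos: [0.598, 0.2422, 0.2915]
tool_rot: [3.142, 0.0, 3.076]
contact_force: [0.3, 0.4, -0.2]
opening: 0.0597
finger_force: 0.0
```

>>> arm_command:
  series:
    - [-26, -23, 7, -0.01]
    - [-26, -23, 7, -0.02]
    - [0, 0, 13, 0]
    - [0, 0, 13, 0]
    - [0, 0, 13, 0]
    - [0, 0, 13, 0]
    - [0, 0, 0, 0]
    - [0, 0, 0, 0]

```text
time: 2.3
eef_pos: [0.6455, 0.1959, 0.2264]
tool_rot: [-3.141, 0.0, 3.108]
contact_force: [-0.9, -1.2, 7.1]
opening: 0.0598
finger_force: 3.0
```

>>> arm_command:
  series:
    - [0, 0, 0, 0]
    - [0, 0, 0, 0]
    - [0, 0, 0, 0]
    - [0, 0, -15, 0]
    - [0, 0, -20, 0]
    - [0, 0, -25, 0]
    - [0, 0, 0, 0]
    - [0, 0, 0, 0]
  fingers: 5

```text
time: 2.97
eef_pos: [0.6464, 0.1958, 0.288]
tool_rot: [3.14, 0.004, 3.107]
contact_force: [-0.4, -0.4, -0.1]
opening: 0.0088
finger_force: 0.0
```

>>> arm_command:
  series:
    - [0, 0, 0, 0]
    - [0, 0, 0, 0]
    - [0, 0, 0, 0]
    - [0, 0, 0, 0]
    - [0, 0, 19, 0]
    - [0, 0, 19, 0]
    - [0, 0, 19, 0]
    - [0, 0, 0, 0]
  fingers: 50

```text
time: 3.63
eef_pos: [0.6466, 0.1945, 0.2275]
tool_rot: [3.142, 0.0, 3.106]
contact_force: [0.3, 0.2, -0.7]
opening: 0.05
finger_force: 0.0
```

>>> arm_command:
  series:
    - [0, 0, 0, 0]
    - [0, 0, 0, 0]
    - [0, 0, 0, 0]
    - [0, 0, 0, 0]
    - [0, 0, 0, 0]
    - [0, 0, 0, 0]
    - [0, 0, 0, 0]
    - [0, 0, 0, 0]
  fingers: 5

```text
time: 4.3
eef_pos: [0.6461, 0.1946, 0.2287]
tool_rot: [3.142, -0.0, 3.106]
contact_force: [-0.2, 0.4, -1.1]
opening: 0.0155
finger_force: 30.0
```

>>> arm_command:
  series:
    - [0, 0, -25, 0]
    - [0, 0, -25, 0]
    - [10, 0, -10, 0]
    - [38, 0, 0, 0]
    - [40, 0, 0, 0]
    - [40, 0, 0, 0]
    - [40, 0, 0, 0]
    - [0, 0, 0, 0]

```text
time: 4.97
eef_pos: [0.47, 0.1994, 0.2852]
tool_rot: [-3.138, -0.012, 3.107]
contact_force: [-0.9, -1.0, -3.0]
opening: 0.0159
finger_force: 30.0
```

```bash
python3 - <<'E'
from h import *
print(pose()[0])
im,d,_=snap("top"); 
for l in ["flask","roller","mould_disc"]:
    print(l,[(round(m["p"],2),np.round(m["uv"])) for m in finder.spot_in(l,"top")])
save(cv2.resize(im[100:260,180:480],None,fx=2,fy=2),"a")
E
```

```text
[0.46997823 0.19938503 0.28516368]
flask [(0.56, array([258., 145.]))]
roller []
mould_disc []
```

View pics/a.png

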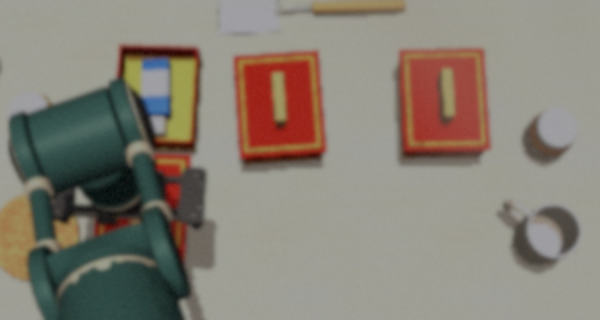

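>>> arm_command:
  series:
    - [0, -20, 25, 0]
    - [0, -20, 30, 0]
    - [0, 0, 27, 0]
    - [0, 0, 12, 0]
    - [0, 0, 8, 0]
    - [0, 0, 0, 0]
    - [0, 0, 0, 0]
    - [0, 0, 0, 0]

```text
time: 5.83
eef_pos: [0.4783, 0.1613, 0.1882]
tool_rot: [3.141, 0.003, 3.106]
contact_force: [0.5, -0.1, -0.0]
opening: 0.0159
finger_force: 30.0
```

>>> arm_command:
  series:
    - [0, 0, 3, 0]
    - [0, 0, 3, 0]
    - [0, 0, 1, 0]
    - [0, 0, 0, 0]
    - [0, 0, 0, 0]
    - [0, 0, 0, 0]
    - [0, 0, 0, 0]
    - [0, 0, 0, 0]

```text
time: 6.5
eef_pos: [0.4776, 0.161, 0.1807]
tool_rot: [3.141, 0.002, 3.106]
contact_force: [-0.5, 2.3, 6.7]
opening: 0.0158
finger_force: 30.0
```

>>> arm_command:
  series:
    - [0, 0, 0, 0]
    - [0, 0, 0, 0]
    - [0, 0, 0, 0]
    - [0, 0, -10, 0]
    - [0, 0, -30, 0]
    - [0, 0, -35, 0]
    - [0, 0, -35, 0]
    - [0, 0, -30, 0]
  fingers: 60

```text
time: 7.17
eef_pos: [0.4767, 0.1605, 0.3222]
tool_rot: [3.141, 0.001, 3.106]
contact_force: [1.0, 0.1, 0.3]
opening: 0.0594
finger_force: 0.0
```

```bash
python3 - <<'E'
from h import *
im,d,pr=snap("wrist"); save(im,"w1")
print(pr[0])
ms=finder.masks_of("flask","wrist")
for m in ms:
    v,u=np.nonzero(m["pixels"]); P=cloud("wrist",np.c_[u,v],d,pr); Q=P[(P[:,2]>.03)&(P[:,2]<.06)]
    print(round(m["p"],2),m["uv"],len(P),len(Q),np.percentile(P[:,2],[5,50,95]).round(3))
    if len(Q)>20: print(cv2.minAreaRect((Q[:,:2]*1000).astype(np.float32)),Q.min(0),Q.max(0))
E
```

```text
[0.47665867 0.16051664 0.3222252 ]
0.62 [356.8, 363.6] 1687 1664 [0.042 0.044 0.045]
((644.0498046875, 197.88421630859375), (46.62191390991211, 40.432247161865234), 1.5185610055923462) [0.62110407 0.17730628 0.0309595 ] [0.66690685 0.21867676 0.04614051]
```

View pics/w1.png

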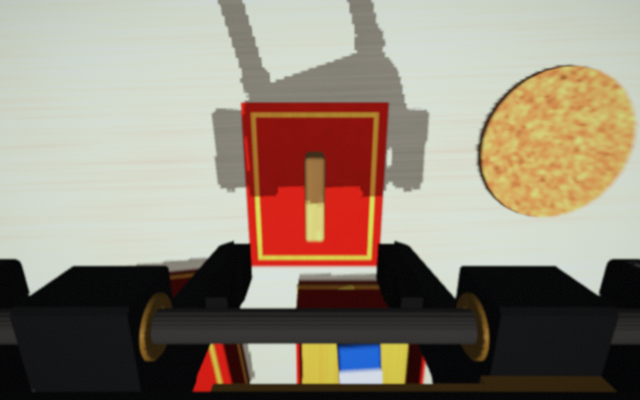

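```bash
python3 - <<'E'
from h import *
im,d,_=snap("top"); im=im.copy()
P=atz("top",[[258,129],[258,158],[258.5,167]],.043); print(P.round(3))
hsv=cv2.cvtColor(im,cv2.COLOR_RGB2HSV)
v,u=np.mgrid[110:180,230:290]; uv=np.c_[u.ravel(),v.ravel()]
Q=cloud("top",uv,d); m=(Q[:,2]>.03)&(Q[:,2]<.05)&(abs(Q[:,0]-.645)<.066)&(abs(Q[:,1]-.194)<.05); Q=Q[m]
print(len(Q),cv2.minAreaRect((Q[:,:2]*1000).astype(np.float32)),Q.min(0),Q.max(0))
for a in np.arange(.57,.72,.01):
    S=Q[abs(Q[:,0]-a)<.005]
    if len(S): print(round(a,2),len(S),S[:,1].min().round(3),S[:,1].max().round(3),S[:,2].mean().round(3))
E
```

```text
[[0.703 0.196 0.043]
 [0.616 0.193 0.043]
 [0.59  0.191 0.043]]
27 ((694.9981079101562, 197.63897705078125), (15.562115669250488, 38.13802719116211), 3.7933156490325928) [0.68641033 0.17842419 0.03661713] [0.70401229 0.21700149 0.04886576]
0.69 10 0.178 0.217 0.045
0.7 17 0.179 0.217 0.041
```

```bash
python3 - <<'E'
from h import *
plan((.628,.198,.10,np.pi,5),(.628,.198,.028,np.pi,3))
E
```

```text
[[-30,8,15,np.float64(-0.01)],[-30,9,15,np.float64(-0.0)],[-29,8,16,np.float64(-0.01)],[-30,8,15,np.float64(-0.01)],[-30,7,15,np.float64(-0.01)],[0,0,24,np.float64(0.0)],[0,0,24,np.float64(0.0)],[0,0,24,np.float64(0.0)]]
```

>>> arm_command:
  series:
    - [-30, 8, 15, -0.01]
    - [-30, 9, 15, 0]
    - [-30, 8, 16, -0.01]
    - [-30, 8, 15, -0.01]
    - [-30, 7, 15, 0]
    - [0, 0, 20, 0]
    - [0, 0, 0, 0]
    - [0, 0, 0, 0]
  fingers: 54

```text
time: 7.98
eef_pos: [0.6258, 0.1967, 0.22]
tool_rot: [-3.139, -0.008, 3.136]
contact_force: [-0.1, -0.5, -0.1]
opening: 0.0543
finger_force: 0.0
```

>>> arm_command:
  series:
    - [0, 0, 20, 0]
    - [0, 0, 20, 0]
    - [0, 0, 11, 0]
    - [0, 0, 0, 0]
    - [0, 0, 0, 0]
    - [0, 0, 0, 0]
    - [0, 0, 0, 0]
    - [0, 0, 0, 0]

```text
time: 8.65
eef_pos: [0.6283, 0.1975, 0.1743]
tool_rot: [3.141, 0.002, 3.136]
contact_force: [0.3, 0.0, 0.2]
opening: 0.0539
finger_force: 0.0
```

>>> arm_command:
  series:
    - [0, 0, 0, 0]
    - [0, 0, 0, 0]
    - [0, 0, 0, 0]
    - [0, 0, 0, 0]
    - [0, 0, 0, 0]
    - [0, 0, 0, 0]
    - [0, 0, 0, 0]
    - [0, 0, 0, 0]
  fingers: 20
  newtons: 15

```text
time: 9.32
eef_pos: [0.628, 0.1974, 0.1733]
tool_rot: [3.142, 0.001, 3.136]
contact_force: [-1.2, -0.3, 6.2]
opening: 0.0403
finger_force: 14.9
```

>>> arm_command:
  series:
    - [0, 0, -10, 0]
    - [0, 0, -20, 0]
    - [0, 0, -25, 0]
    - [0, 0, -30, 0]
    - [0, 0, -30, 0]
    - [0, 0, -20, 0]
    - [0, 0, 0, 0]
    - [0, 0, 0, 0]

```text
time: 9.98
eef_pos: [0.6278, 0.1974, 0.3085]
tool_rot: [3.141, 0.002, 3.136]
contact_force: [-0.3, -0.4, -3.6]
opening: 0.0402
finger_force: 14.9
```

```bash
python3 - <<'E'
from h import *
im,d,_=snap("scene"); save(im,"s1")
m=finder.masks_of("flask","scene")
for k in m[:2]:
    v,u=np.nonzero(k["pixels"]); P=cloud("scene",np.c_[u,v],d); print(k["p"],k["uv"],np.percentile(P,[2,50,98],axis=0).round(3))
E
```

```text
0.96 [416.3, 207.1] [[0.61  0.174 0.017]
 [0.679 0.191 0.174]
 [0.708 0.25  0.179]]
0.45 [253.5, 282.8] [[ 0.709 -0.268  0.   ]
 [ 0.712 -0.215  0.026]
 [ 0.715 -0.157  0.051]]
```

View pics/s1.png

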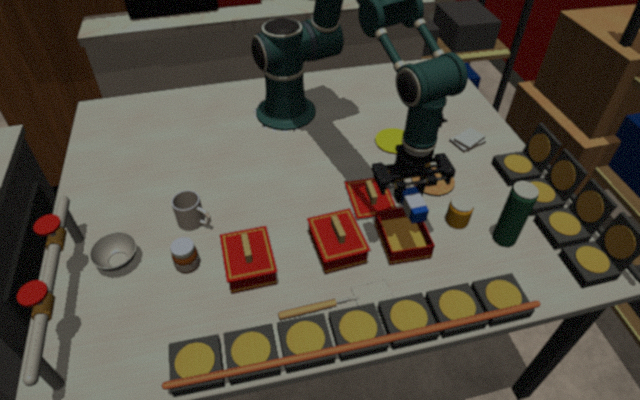

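```bash
python3 - <<'E'
from h import *
plan((.423,.370,.13,np.pi,8),(.423,.370,.036,np.pi,5),(.423,.370,.032,np.pi,2),(.423,.370,.032,np.pi,1))
E
```

```text
[[26,21,3,np.float64(-0.0)],[25,22,4,np.float64(-0.0)],[26,21,3,np.float64(-0.0)],[25,22,4,np.float64(-0.0)],[26,21,3,np.float64(-0.0)],[25,22,4,np.float64(-0.0)],[26,21,3,np.float64(-0.01)],[25,22,4,np.float64(0.0)]]
[[0,0,19,np.float64(0.0)],[0,0,19,np.float64(0.0)],[0,0,18,np.float64(0.0)],[0,0,19,np.float64(0.0)],[0,0,19,np.float64(0.0)],[0,0,2,np.float64(0.0)],[0,0,2,np.float64(0.0)],[0,0,0,np.float64(0.0)]]
```

>>> arm_command:
  series:
    - [26, 21, 3, 0]
    - [25, 22, 4, 0]
    - [26, 21, 3, 0]
    - [25, 22, 4, 0]
    - [26, 21, 3, 0]
    - [25, 22, 4, 0]
    - [26, 21, 3, 0]
    - [25, 22, 4, 0]

```text
time: 10.75
eef_pos: [0.4222, 0.3704, 0.2766]
tool_rot: [-3.138, -0.004, 3.135]
contact_force: [-0.1, 0.7, -2.7]
opening: 0.0397
finger_force: 15.0
```

>>> arm_command:
  series:
    - [0, 0, 20, 0]
    - [0, 0, 20, 0]
    - [0, 0, 20, 0]
    - [0, 0, 18, 0]
    - [0, 0, 13, 0]
    - [0, 0, 0, 0]
    - [0, 0, 0, 0]
    - [0, 0, 0, 0]

```text
time: 11.42
eef_pos: [0.4249, 0.3705, 0.1887]
tool_rot: [-3.141, -0.0, 3.136]
contact_force: [-0.2, 0.0, -2.8]
opening: 0.0398
finger_force: 15.0
```

Lower the last 10 mm, release to 54, and check.

>>> arm_command:
  series:
    - [0, 0, 4, 0]
    - [0, 0, 3, 0]
    - [0, 0, 2, 0]
    - [0, 0, 1, 0]
    - [0, 0, 0, 0]
    - [0, 0, 0, 0]
    - [0, 0, 0, 0]
    - [0, 0, 0, 0]

```text
time: 12.08
eef_pos: [0.4249, 0.3709, 0.1792]
tool_rot: [3.141, 0.001, 3.136]
contact_force: [-0.1, 1.6, 0.4]
opening: 0.0399
finger_force: 15.0
```

>>> arm_command:
  series:
    - [0, 0, 0, 0]
    - [0, 0, 0, 0]
    - [0, 0, 0, 0]
    - [0, 0, 0, 0]
    - [10, 0, -1, 0]
    - [10, 0, -1, 0]
    - [0, 0, 0, 0]
    - [0, 0, 0, 0]
  fingers: 56

```text
time: 12.75
eef_pos: [0.4037, 0.3705, 0.1806]
tool_rot: [-3.141, -0.0, 3.137]
contact_force: [-0.3, 1.1, -0.4]
opening: 0.0558
finger_force: 0.0
```

>>> arm_command:
  series:
    - [0, 0, 0, 0]
    - [0, 0, 0, 0]
    - [0, 0, 0, 0]
    - [0, 0, 0, 0]
    - [0, 0, 0, 0]
    - [0, 0, 0, 0]
    - [0, 0, 0, 0]
    - [0, 0, 0, 0]
  fingers: 15
  newtons: 10

```text
time: 13.42
eef_pos: [0.4049, 0.3707, 0.1807]
tool_rot: [3.141, 0.0, 3.136]
contact_force: [0.4, 0.5, -0.5]
opening: 0.0276
finger_force: 10.0
```

>>> arm_command:
  series:
    - [3, 0, -15, 0]
    - [5, 0, -15, 0]
    - [-5, 0, -15, 0]
    - [-10, 0, -15, 0]
    - [-10, 0, -15, 0]
    - [0, 0, -15, 0]
    - [0, 0, 0, 0]
    - [0, 0, 0, 0]
  newtons: 7

```text
time: 14.08
eef_pos: [0.4217, 0.3705, 0.2707]
tool_rot: [3.141, 0.0, 3.136]
contact_force: [0.2, -1.1, -3.8]
opening: 0.0274
finger_force: 7.0
```

```bash
python3 - <<'E'
from h import *
print(pose()[0])
im,d,_=snap("scene"); save(cv2.resize(im[100:260,300:520],None,fx=3,fy=3),"s2")
m=finder.masks_of("flask","scene")
for k in m[:2]:
    v,u=np.nonzero(k["pixels"]); P=cloud("scene",np.c_[u,v],d); print(k["p"],k["uv"],np.percentile(P,[2,50,98],axis=0).round(3))
E
```

```text
[0.42171104 0.37045633 0.27073513]
0.91 [437.1, 164.3] [[0.389 0.347 0.004]
 [0.451 0.362 0.076]
 [0.468 0.387 0.13 ]]
0.72 [251.7, 282.4] [[ 0.709 -0.267  0.   ]
 [ 0.712 -0.214  0.025]
 [ 0.715 -0.157  0.05 ]]
```

View pics/s2.png

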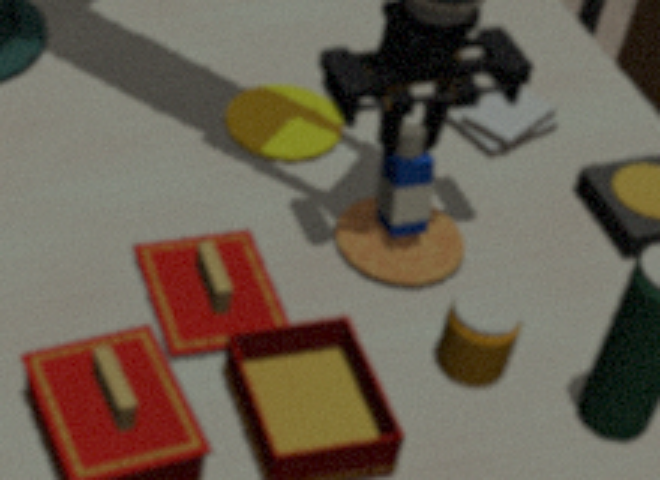

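```bash
cat > tilt.py <<'E'
from h import *
im,d,_=snap("scene")
k=finder.masks_of("flask","scene")[0]
m=cv2.erode(k["pixels"].astype(np.uint8),np.ones((3,3)))
v,u=np.nonzero(m); P=cloud("scene",np.c_[u,v],d)
print(k["p"],k["uv"],"tcp",pose()[0].round(4))
for z in np.arange(.0,.14,.01):
    S=P[abs(P[:,2]-z)<.005]
    if len(S)>4: print(round(z,2),len(S),np.percentile(S[:,0],[10,50,90]).round(3),np.percentile(S[:,1],[3,97]).round(3))
E
python3 tilt.py
```

```text
0.84 [435.2, 162.1] tcp [0.4208 0.37   0.2689]
0.03 31 [0.445 0.464 0.467] [0.347 0.381]
0.04 47 [0.439 0.462 0.465] [0.346 0.384]
0.05 47 [0.443 0.46  0.464] [0.346 0.381]
0.06 53 [0.434 0.458 0.462] [0.346 0.383]
0.07 54 [0.431 0.455 0.46 ] [0.346 0.383]
0.08 53 [0.434 0.454 0.457] [0.346 0.383]
0.09 48 [0.43  0.45  0.454] [0.346 0.38 ]
0.1 61 [0.438 0.447 0.451] [0.347 0.381]
0.11 30 [0.435 0.44  0.446] [0.354 0.376]
0.12 22 [0.427 0.435 0.44 ] [0.356 0.372]
0.13 20 [0.423 0.431 0.437] [0.359 0.375]
```

>>> arm_command:
  series:
    - [0, 0, 6, 0]
    - [0, 0, 6, 0]
    - [0, 0, 5, 0]
    - [-5, 0, 1, 0]
    - [-5, 0, 1, 0]
    - [-5, 0, 1, 0]
    - [-5, 0, 1, 0]
    - [-2, 0, 0, 0]

```text
time: 14.95
eef_pos: [0.446, 0.3714, 0.2593]
tool_rot: [3.139, 0.004, 3.135]
contact_force: [-15.9, -12.6, 53.7]
opening: 0.028
finger_force: 30.5
```

```bash
python3 -c "
from h import *; s=env.observe(); print(s['contact_force'],s['eef_pos'],s['finger_force'])"; python3 tilt.py
```

```text
[-15.89472047 -12.56755001  53.73352887] [0.4459629  0.37139615 0.25925618] 30.455456402087293
0.75 [438.8, 167.3] tcp [0.4457 0.3714 0.2592]
0.01 8 [0.467 0.468 0.471] [0.363 0.382]
0.02 37 [0.452 0.47  0.472] [0.347 0.383]
0.03 40 [0.449 0.47  0.473] [0.346 0.384]
0.04 48 [0.443 0.471 0.473] [0.348 0.382]
0.05 42 [0.449 0.471 0.473] [0.347 0.384]
0.06 39 [0.447 0.472 0.474] [0.347 0.383]
0.07 53 [0.45  0.471 0.475] [0.348 0.381]
0.08 29 [0.455 0.473 0.474] [0.349 0.382]
0.09 56 [0.46  0.47  0.475] [0.348 0.382]
0.1 21 [0.463 0.467 0.469] [0.358 0.377]
0.11 24 [0.458 0.464 0.469] [0.358 0.375]
0.12 29 [0.45  0.458 0.467] [0.36  0.376]
```

>>> arm_command:
  series:
    - [0, 0, -3, 0]
    - [0, 0, -3, 0]
    - [0, 0, -2, 0]
    - [0, 0, 0, 0]
    - [0, 0, 0, 0]
    - [0, 0, 0, 0]
    - [0, 0, 0, 0]
    - [0, 0, 0, 0]

```text
time: 15.72
eef_pos: [0.4441, 0.3708, 0.2592]
tool_rot: [3.141, 0.001, 3.136]
contact_force: [-3.2, -3.1, 12.0]
opening: 0.0275
finger_force: 9.7
```

```bash
python3 -c "
from h import *; s=env.observe(); print(s['contact_force'],s['eef_pos'],s['finger_force'])"; python3 tilt.py
```

```text
[-3.17245493 -3.07581804 12.03673849] [0.44409626 0.37079195 0.25920492] 9.66141982236877
0.86 [436.7, 165.5] tcp [0.4441 0.3708 0.2592]
0.01 6 [0.466 0.468 0.471] [0.356 0.379]
0.02 24 [0.461 0.47  0.471] [0.347 0.381]
0.03 45 [0.447 0.469 0.472] [0.346 0.382]
0.04 43 [0.444 0.469 0.473] [0.347 0.383]
0.05 37 [0.448 0.47  0.473] [0.347 0.381]
0.06 41 [0.444 0.471 0.474] [0.347 0.381]
0.07 43 [0.454 0.47  0.473] [0.347 0.383]
0.08 40 [0.452 0.471 0.474] [0.347 0.382]
0.09 54 [0.461 0.469 0.473] [0.348 0.382]
0.1 18 [0.46  0.465 0.467] [0.356 0.373]
0.11 17 [0.459 0.463 0.468] [0.358 0.374]
0.12 25 [0.452 0.458 0.466] [0.358 0.374]
```

>>> arm_command:
  series:
    - [0, 0, -1, 0]
    - [0, 0, -1, 0]
    - [0, 0, 0, 0]
    - [0, 0, 0, 0]
    - [0, 0, 0, 0]
    - [0, 0, 0, 0]
    - [0, 0, 0, 0]
    - [0, 0, 0, 0]

```text
time: 16.48
eef_pos: [0.4436, 0.3704, 0.2593]
tool_rot: [-3.141, -0.0, 3.136]
contact_force: [0.9, 0.3, -1.6]
opening: 0.0278
finger_force: 7.0
```

>>> arm_command:
  series:
    - [0, 0, 0, 0]
    - [0, 0, 0, 0]
    - [0, 0, 0, 0]
    - [0, 0, 0, 0]
    - [0, 0, 0, 0]
    - [0, 0, 0, 0]
    - [0, 0, -10, 0]
    - [0, 0, -20, 0]
  fingers: 60

```text
time: 17.15
eef_pos: [0.4426, 0.3695, 0.2876]
tool_rot: [-3.138, -0.005, 3.136]
contact_force: [-0.5, 0.1, 0.3]
opening: 0.0603
finger_force: 0.0
```

>>> arm_command:
  series:
    - [0, 0, -30, 0]
    - [0, 0, -35, 0]
    - [0, 0, -35, 0]
    - [20, 0, -20, 0]
    - [30, 0, 0, 0]
    - [0, 0, 0, 0]
    - [0, 0, 0, 0]
    - [0, 0, 0, 0]

```text
time: 17.82
eef_pos: [0.3937, 0.3706, 0.4099]
tool_rot: [3.142, 0.001, 3.136]
contact_force: [0.0, 1.0, -0.8]
opening: 0.0598
finger_force: 0.0
```

```bash
python3 tilt.py; python3 - <<'E'
from h import *
im,d,_=snap("scene"); save(im[80:330,140:540].repeat(2,0).repeat(2,1),"end")
E
```

```text
0.82 [437.6, 166.7] tcp [0.3942 0.3706 0.4092]
0.0 5 [0.452 0.466 0.467] [0.37  0.404]
0.01 27 [0.451 0.468 0.471] [0.352 0.412]
0.02 44 [0.447 0.468 0.472] [0.347 0.387]
0.03 48 [0.442 0.469 0.472] [0.346 0.386]
0.04 46 [0.442 0.468 0.471] [0.347 0.386]
0.05 45 [0.444 0.469 0.472] [0.346 0.387]
0.06 53 [0.445 0.468 0.472] [0.347 0.384]
0.07 40 [0.45  0.469 0.472] [0.347 0.385]
0.08 49 [0.449 0.468 0.471] [0.347 0.386]
0.09 76 [0.444 0.462 0.47 ] [0.348 0.382]
0.1 24 [0.451 0.46  0.464] [0.356 0.373]
0.11 26 [0.452 0.459 0.465] [0.355 0.373]
0.12 18 [0.449 0.457 0.463] [0.356 0.372]
```

View pics/end.png

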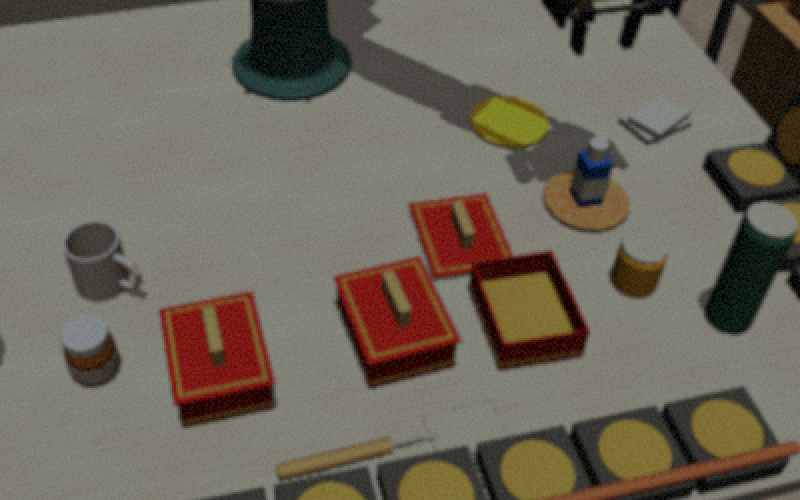

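The picture shows the flask upright, cap up, on the cork trivet (crop pixel 592, 175). The other two lids are on, the opened lid is lying on the bench, and the mug, can and jar have not moved.

```bash
python3 -c "
from cell import env; print(env.hand_in())"
```

```text
the job is handed in; nothing more can be done
None
```

The flask was in the left tin. It now stands upright, cap up, on the cork trivet, with the other two tins never opened and the mug, can and jar untouched; the job was handed in at about 18 s.

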